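# Refit a table radio's push knob and hold it in

## Task

Put the big control knob from the cork repair mat back on the bare splined shaft of the radio that lies on its back: turn it until the splines mesh and slide it fully home on its shoulder, without forcing it. Then push it in and finish while still holding the knob pressed in with the gripper, as for the long press that switches the set on. Leave the small knob, the screwdriver, the alarm clock and the pocket radio where they are.

Things in the scene. Friction and masses are not known exactly. Their poses are not given: they have to be found in the camera images.
- knob_center (a point): Centre of the big knob, half-way up it (17 mm above its underside): a black fluted cylinder, 43 mm diameter, 34 mm tall, about 50 g, standing upright on the 3 mm cork mat, hollow mouth down. +z up its axis. A dark pointer line on its aluminium top runs from the middle along its +x, over one of the gaps between its inner teeth.
- knob_socket (a point): In the knob's mouth, on its axis, 3 mm above its underside, where its six inner teeth begin: 2.8 mm wide, 12 mm long, 60 degrees apart, tips on a 14.4 mm circle. Axes as the knob's. The splines mesh when the knob's +x agrees with the shaft's +x or differs by a multiple of 60 degrees, with about 7 degrees of play either way.
- shaft_seat (a point): Centre of the shoulder (a white 25 mm disc) of the radio's bare shaft: 90 mm above the table, 10 mm above the panel, when not pushed in. +z up. Six ribs rise from it, 60 degrees apart, 2.6 mm wide, out to 10 mm radius, 10 mm tall; +x runs along one. Knob fully home: teeth on the shoulder, knob_socket at this point, knob_center 14 mm above it; teeth standing on the rib ends: 10 mm higher.
- shaft_tip (a point): Top of the smooth pilot pin in the middle of the ribs, 15 mm above the shoulder, on the shaft's axis. The pin is 12.4 mm thick and its top 3 mm taper to 8.4 mm; it centres the knob before teeth and ribs meet.
- shaft (a joint): Turn of the shaft about its +z (rad). It turns endlessly both ways against a friction of 0.05 N m; the boss is slippery nylon, so a knob pressed lightly (3 to 8 N) on the rib ends can be turned without dragging it along, and drops in when the splines mesh.
- switch (a joint): How far the shaft is pushed in (m): 0 out, 0.004 fully in (hard stop). A spring holds it out: it starts to sink at 5 N and is fully in at 10 N; it springs back when let go. The shoulder point and the ribs sink with it.
- radio: The table radio, red with a black front panel, lying on its back and fixed there: 170 mm (its x) by 290 mm (its y) by 80 mm high, origin under its centre, z up. The bare shaft stands at x -16, y -70 mm of it. Round speaker grille at +y; a carrying handle stands out 30 mm from its +x side, lower than the panel; nothing on the panel is higher than 4 mm but the shaft.
- small_knob_center (a point): Bystander: a smaller knob of the same make-up, 22 mm diameter, 18 mm tall, upright on the mat; point at its centre.
- screwdriver_grip (a point): Bystander: a grey-handled screwdriver, 190 mm long, lying on the mat; point at the middle of its handle.
- alarm_clock_center (a point): Bystander: a twin-bell alarm clock standing on the table, 84 mm wide, 36 mm deep, 120 mm tall; point at the centre of its case, 52 mm up.
- pocket_radio_center (a point): Bystander: a red pocket radio standing upright just beyond the mat, 34 x 120 x 75 mm (x, y, z of it); point at its centre.
There are look-alikes about, which are no part of the job. Leave any blue look-alike of the part that bears knob_center alone.

How it is judged:
By the outcome, as a careful person would: the job done as asked, in the order asked, and still so for the second after the job is handed in, while the arm keeps its last pose, push and grip.
It also fails if it takes over 38 s, if anything falls off the work surface, if the arm or the gripper's body presses on something with over 40 N, if the wrist force passes 120 N, or if a joint passes its speed limit or range.

## Robot

A 6-joint arm with a two-finger parallel gripper is mounted at the origin on the work surface. World frame = base frame: x ahead of the robot, y to its left, z up, the work surface at z = 0. Lengths are in mm, angles in rad, forces in N, time in s.
With the tool pointing down it reaches from about 350 to 975 mm from the base axis. Payload 7.1 kg.
Tool frame: the origin (TCP) lies on the centre line of the jaws, within the pads' length; the fingertips stand 14 mm ahead of it and the grasp point (between the pads) lies 5 mm behind it; x points along the fingers, z is the direction in which the jaws open and shut, and the axes are right-handed (so a half turn about x gives the same grasp; the last joint's range is limited). The gripper opens to 88 mm and grips with 3 to 60 N. Pads are 20 mm wide; open, the fingers measure 115 mm over their backs; the gripper's body (75 mm by 178 mm) begins 61 mm behind the grasp point.
Start: joints at [1.185, 0.423, 1.63, -0, 1.089, -0.019], TCP at [224.112, 583.42, 236.675] pointing down, gripper open.
Joint ranges: [-3, 3], [-0.9, 2.11], [0.09, 2.58], [-1.31, 4.45], [0.11, 2.69], [-2.54, 2.54]. Speed limits (rad/s): [2.39, 2.39, 3.01, 3.14, 3.14, 3.14].

## Interface

Orientations are given as a rotation vector (axis times angle).
In Python, from workcell import ctrl gives the robot as it stands.
- The arm moves only by the tool servo_tool, never from a script. Its argument "plan" is a list that holds one entry, the list of rows, each a list of 7 numbers: the shift along the tool's x, y, z in cm, then the turn, a rotation vector about the tool's x, y, z in rad, then the finger opening in cm, from 0 to 8.78. A call has 1 to 8 rows; each row is the pose to reach, as a shift and turn from the pose commanded when the call began, along the tool's axes at that moment; what a row does not reach only later rows make up. A row lasts 1/12 s, in which the tool goes at most 41.7 mm and 7.16 degrees, less where a joint would pass 70% of its speed; a pose out of reach is approached as far as the arm can. A call with a gripper value outside its range is refused whole. The fingers move at their own pace and stop on an object; the grip force is fixed at half the most. Time passes only in rows, so rows that repeat a pose let the fingers close. It gives the time, the measured TCP pose, the force and the opening at its end, in the units of the state.
- ctrl.get_obs(): the state, without advancing time (a new reading comes with each control period).
- ctrl.get_image(name): name is "side" or "top"; returns the picture (420x560x3 uint8, red, green, blue); there is no depth.
- ctrl.calibration(name): a dict with "K" (3x3 intrinsics, pixels), "dist" ([k1, k2, p1, p2, k3] as OpenCV has them; the pictures are not rectified), "view" (4x4, takes a point from world to camera coordinates). Camera axes: x right, y up, looking along -z (the intrinsics and any distortion apply to the point x, -y, -z); pixel columns grow to the right and rows downward; lengths in mm; the calibration is good to about 2 mm. A picture is of the moment at which its call begins. calibration takes no time and is no camera call.
- ctrl.close_job(): hands the job in, once; it reports no verdict.
The state is a dict: "t": time; "qpos": joint angles; "qvel": joint speeds; "joint_torque": joint torques, N m; "ee_pos": TCP position; "orientation": TCP orientation; "ft_force": force on the tool from outside, world axes, zero at the start; "moment": the same for the moment, N m; "width": finger opening in mm.
Only numpy, scipy, OpenCV 4.12 (cv2) and the standard library are available. Lean on these libraries where they do the work, as an engineer would, in place of code of your own. Each camera call takes 0.05 s, during which the arm holds its last target.

## Working session

There is one attempt and no reset: what is moved stays moved. The work goes in short steps, Python scripts to look and compute and a tool call to move; the robot and the scene stay as the last step left them, time stands still between calls to the robot, and variables do not carry over. Pictures are saved under pics/ and viewed, and the job is handed in when it is done.

Besides the shell and the picture viewer there is one more tool, called after "Call:" as a command line: name --argument value ..., lists and objects as JSON in quotes. servo_tool: Moves the arm, as the interface text tells. Its arguments: {"type":"object","properties":{"plan":{"type":"array","items":{"type":"array","items":{"type":"array","items":{"type":"number"}}}}},"required":["plan"]}

```bash
mkdir -p pics; ls; cat > h.py <<'E'
import numpy as np, cv2
from workcell import ctrl
from scipy.spatial.transform import Rotation as R
def ray(name,u,v):
    c=ctrl.calibration(name);K=np.array(c["K"]);V=np.array(c["view"]);d=np.array(c["dist"],float)
    p=cv2.undistortPoints(np.array([[[u,v]]],float),K,d)[0,0]
    dc=np.array([p[0],-p[1],-1.]);Rm=V[:3,:3]
    return -Rm.T@V[:3,3], Rm.T@dc
def at(name,u,v,z):
    o,d=ray(name,u,v);return o+d*(z-o[2])/d[2]
def proj(name,P):
    c=ctrl.calibration(name);K=np.array(c["K"]);V=np.array(c["view"]);d=np.array(c["dist"],float)
    P=np.atleast_2d(P);q=P@V[:3,:3].T+V[:3,3];q=q*[1,-1,-1]
    return cv2.projectPoints(q,np.zeros(3),np.zeros(3),K,d)[0][:,0]
def snap(name,f,box=None,s=1):
    im=ctrl.get_image(name)
    cv2.imwrite('pics/full_'+f,im[:,:,::-1])
    if box: im=im[box[1]:box[3],box[0]:box[2]]
    im=cv2.resize(im,None,fx=s,fy=s,interpolation=cv2.INTER_CUBIC)
    cv2.imwrite('pics/'+f,im[:,:,::-1])
E
python3 - <<'E'
from h import *
snap('top','t0.png');snap('side','s0.png')
o=ctrl.get_obs();print(o)
for n in('top','side'):print(ctrl.calibration(n), ray(n,280,210))
E
```

```text
pics
{'t': 0.1, 'qpos': array([ 1.18500851e+00,  4.23750221e-01,  1.63063325e+00, -3.41725191e-05,
        1.08861699e+00, -1.90099554e-02]), 'qvel': array([ 0.00088515, -0.00146078, -0.00059609, -0.00117613,  0.00067947,
        0.00012013]), 'joint_torque': array([ 1.85408094e-04, -5.45620000e+01, -2.74325144e+01,  6.45672041e-02,
        1.88032648e-02, -1.63765969e-05]), 'ee_pos': array([223.931815  , 582.96758094, 235.98056338]), 'orientation': array([-0.93574563,  1.36186748,  0.93442416]), 'ft_force': array([0.5488641 , 0.11209315, 0.41627737]), 'moment': array([0.01217028, 0.0372661 , 0.02516903]), 'width': 87.56770523759862}
{'K': array([[386.04006001,   0.        , 274.41826125],
       [  0.        , 386.04006001, 209.96503571],
       [  0.        ,   0.        ,   1.        ]]), 'dist': array([-0.08136245,  0.        ,  0.        ,  0.        ,  0.        ]), 'view': array([[-1.91927038e-02, -9.99813519e-01,  2.13722777e-03,
         1.71099706e+01],
       [ 9.94139774e-01, -1.88562492e-02,  1.06445063e-01,
        -6.01534500e+02],
       [-1.06384913e-01,  4.16767170e
[... 236 characters left out ...]
)
{'K': array([[485.10451763,   0.        , 266.32166246],
       [  0.        , 485.10451763, 216.98605432],
       [  0.        ,   0.        ,   1.        ]]), 'dist': array([-0.12003607,  0.        ,  0.        ,  0.        ,  0.        ]), 'view': array([[ 8.77099470e-01, -4.80191151e-01, -1.06291440e-02,
        -5.39345988e+02],
       [ 2.81685052e-01,  4.96339006e-01,  8.21158403e-01,
        -2.54340851e+02],
       [-3.89037340e-01, -7.23231671e-01,  5.70601348e-01,
        -1.27197326e+03],
       [ 0.00000000e+00,  0.00000000e+00,  0.00000000e+00,
         1.00000000e+00]])} (array([   49.85900141, -1052.68123222,   928.91099761]), array([ 0.41782868,  0.71683895, -0.55907406]))
```

View pics/t0.png

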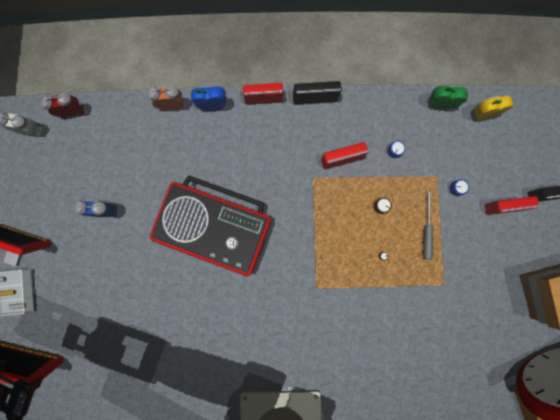

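View pics/s0.png

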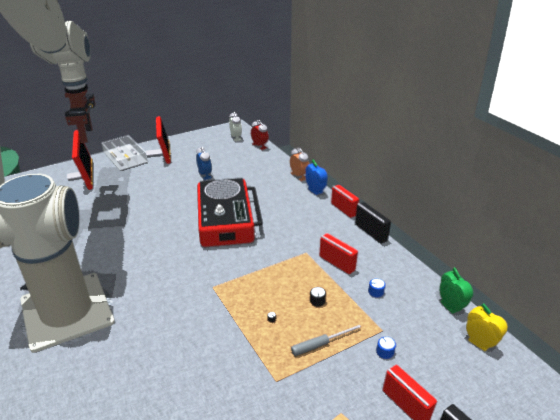

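```bash
python3 - <<'E'
import cv2,numpy as np
a=cv2.imread('pics/full_t0.png');b=cv2.imread('pics/full_s0.png')
def c(im,x,y,w,s=10):return cv2.resize(im[y-w:y+w,x-w:x+w],None,fx=s,fy=s,interpolation=cv2.INTER_CUBIC)
m=np.hstack([c(a,384,206,19),c(a,231,242,19)]);m2=np.hstack([c(b,318,297,19),c(b,220,209,19)])
cv2.imwrite('pics/c0.png',m);cv2.imwrite('pics/c1.png',m2)
E
```

```text
(no output)
```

View pics/c0.png

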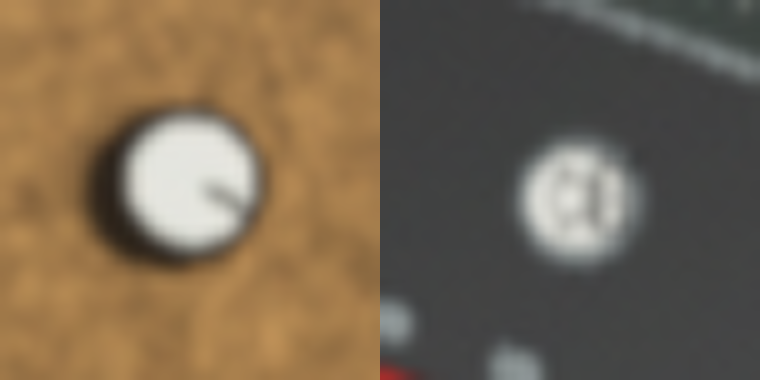

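View pics/c1.png

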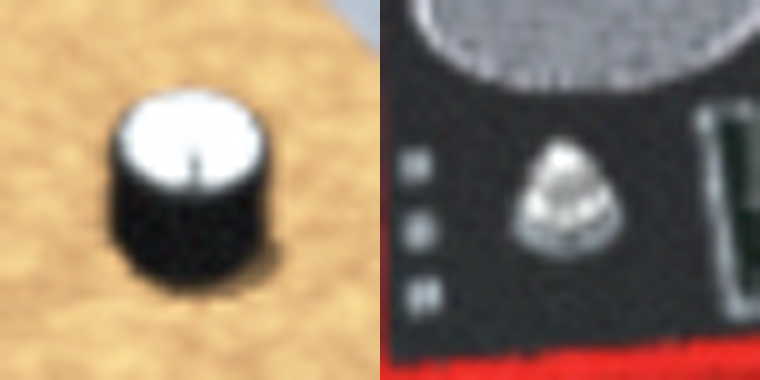

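```bash
python3 - <<'E'
from h import *
def tri(a,b):
    o1,d1=ray('top',*a);o2,d2=ray('side',*b)
    A=np.stack([d1,-d2],1);s=np.linalg.lstsq(A,o2-o1,rcond=None)[0]
    p,q=o1+s[0]*d1,o2+s[1]*d2;return (p+q)/2,np.linalg.norm(p-q)
np.set_printoptions(precision=1,suppress=True)
print('knob',at('top',383.5,204.7,37),at('side',317.7,291.5,37),tri((383.5,204.7),(317.7,291.5)))
print('shoulder',at('top',231.3,242.5,90),at('side',219.3,211.2,90),tri((231.3,242.5),(219.3,211.2)))
print('tip',at('side',218.9,204.2,105))
# knob pointer
a=at('top',365+20.5,187+18.2,37);b=at('top',365+24,187+20.6,37);print('ptr',np.degrees(np.arctan2(*(b-a)[1::-1])))
a=at('side',299+19.4,278+15.5,37);b=at('side',299+19.3,278+18.2,37);print('ptr side',np.degrees(np.arctan2(*(b-a)[1::-1])))
# radio corners from top
# spread
o=ctrl.get_obs();print(R.from_rotvec(o['orientation']).as_matrix())
import cv2
im=cv2.imread('pics/full_t0.png');cv2.imwrite('pics/r.png',cv2.resize(im[170:285,140:280],None,fx=5,fy=5,interpolation=cv2.INTER_CUBIC))
im=cv2.imread('pics/full_s0.png');cv2.imwrite('pics/r2.png',cv2.resize(im[195:225,205:235],None,fx=20,fy=20,interpolation=cv2.INTER_CUBIC))
im=cv2.imread('pics/full_t0.png');cv2.imwrite('pics/r3.png',cv2.resize(im[233:253,221:241],None,fx=30,fy=30,interpolation=cv2.INTER_CUBIC))
E
```

```text
knob [ 610.1 -293.4   37. ] [ 610.3 -292.1   37. ] (array([ 609.8, -293. ,   38.1]), np.float64(0.28639932596249784))
shoulder [514.  117.8  90. ] [510.4 109.9  90. ] (array([514. , 118.5,  83.8]), np.float64(0.3426038327119423))
tip [517.  125.3 105. ]
ptr -125.87623519121577
ptr side -125.05817725336851
[[-0.  -0.9  0.4]
 [-0.   0.4  0.9]
 [-1.  -0.  -0. ]]
```

View pics/r.png

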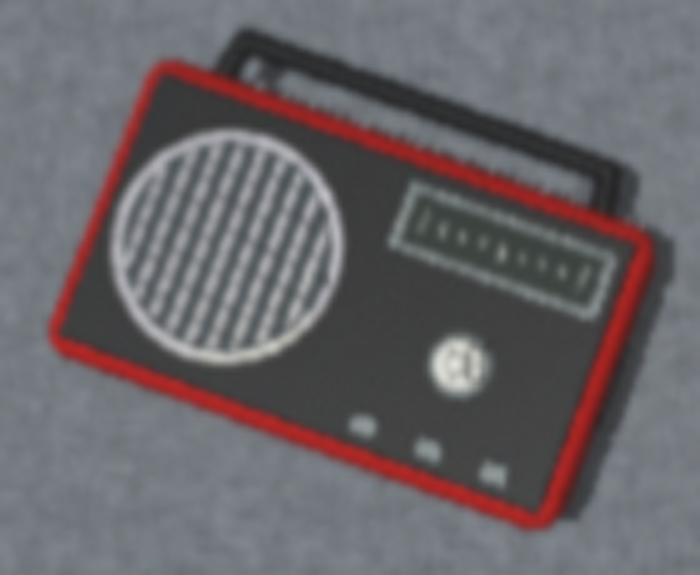

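View pics/r2.png

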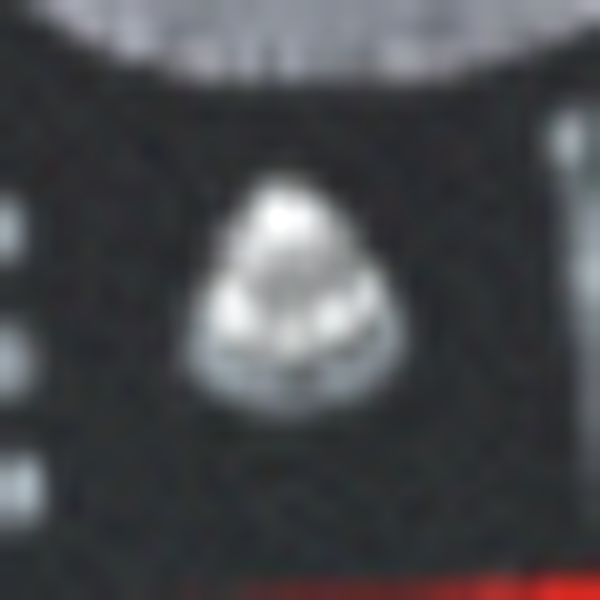

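View pics/r3.png

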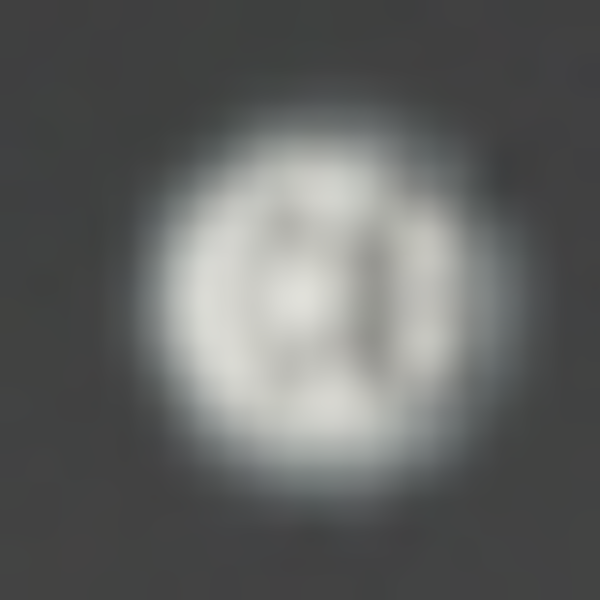

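```bash
cat > ov.py <<'E'
from h import *
import sys
def circ(c,r,z):
    t=np.linspace(0,2*np.pi,60);return np.stack([c[0]+r*np.cos(t),c[1]+r*np.sin(t),0*t+z],1)
def overlay(src,name,box,s,curves,out):
    im=cv2.imread(src)[box[1]:box[3],box[0]:box[2]]
    im=cv2.resize(im,None,fx=s,fy=s,interpolation=cv2.INTER_CUBIC)
    for c,col in curves:
        p=(proj(name,c)-[box[0],box[1]]+.5)*s
        cv2.polylines(im,[np.int32(np.round(p))],False,col,1)
    cv2.imwrite(out,im);return im
E
python3 - <<'E'
from ov import *
np.set_printoptions(precision=1,suppress=True)
print(at('top',230.5,242.4,105),at('side',218.65,204.75,105),at('top',231.2,242.5,90))
c=(515,120)
cs=[(circ(c,4.2,105),(0,0,255)),(circ(c,12.5,90),(0,255,0)),(circ(c,10,100),(255,0,0)),(circ(c,12.5,80),(0,255,255))]
# radio frame: y axis direction: fit by corners (top z=80): px in r.png
pts=[(158,65),(652,238),(545,527),(55,345)]
W=[at('top',140+x/5-.5,170+y/5-.5,80) for x,y in pts];print(np.array(W))
W=np.array(W)[:,:2]
mod=np.array([[85,145],[85,-145],[-85,-145],[-85,145]],float)
m=W.mean(0);H=mod.T@(W-m);th=np.arctan2(H[0,1]-H[1,0],H[0,0]+H[1,1]);Rm=np.array([[np.cos(th),-np.sin(th)],[np.sin(th),np.cos(th)]])
print('radio',m,np.degrees(th),'shaft',m+Rm@[-16,-70], (W-m)@Rm)
a=overlay('pics/full_t0.png','top',(221,233,241,253),20,cs,'pics/o1.png');b=overlay('pics/full_s0.png','side',(209,197,229,217),20,cs,'pics/o2.png')
cv2.imwrite('pics/o.png',np.hstack([a,b]))
k=(610,-293)
cs=[(circ(k,21.5,37),(0,0,255)),(circ(k,21.5,3),(0,255,0))]
a=overlay('pics/full_t0.png','top',(364,185,404,225),10,cs,'pics/o1.png');b=overlay('pics/full_s0.png','side',(298,277,338,317),10,cs,'pics/o2.png')
cv2.imwrite('pics/ok.png',np.hstack([a,b]))
E
```

```text
[513.9 118.1 105. ] [515.  122.8 105. ] [514. 118.  90.]
[[674.7 277.   80. ]
 [578.2  17.9  80. ]
 [430.5  75.5  80. ]
 [528.  330.   80. ]]
radio [552.8 175.1] -20.66379311259367 shaft [513.2 115.3] [[  78.   138.4]
 [  79.2 -138.1]
 [ -79.3 -136.4]
 [ -77.9  136.1]]
```

View pics/o.png

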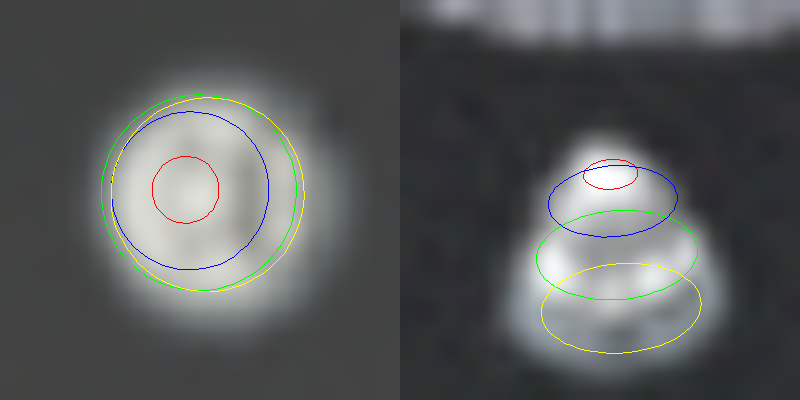

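View pics/ok.png

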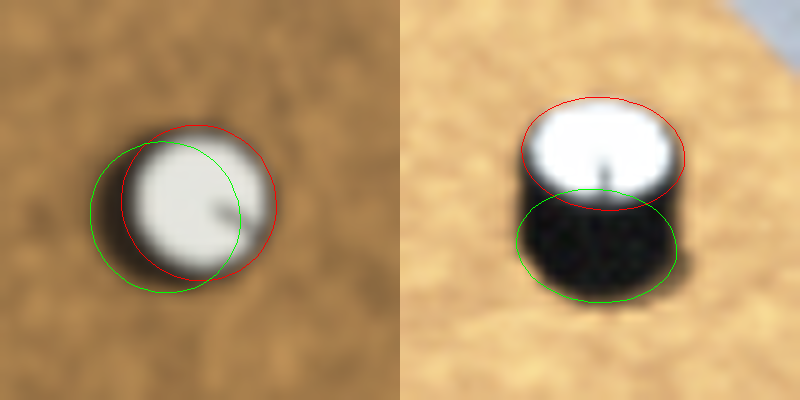

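```bash
cat > rel.py <<'E'
from h import *
np.set_printoptions(precision=3,suppress=True)
def st():
    o=ctrl.get_obs();M=R.from_rotvec(o['orientation']).as_matrix()
    print('t %.2f'%o['t'],'pos',o['ee_pos'].round(2),'phi %.2f'%np.degrees(np.arctan2(M[1,2],M[0,2])),'tilt',M[2].round(4),'F',o['ft_force'].round(2),'M',o['moment'].round(3),'w %.2f'%o['width'],'q',o['qpos'].round(3))
    return o,M
def rel(p,phi=None,ref=None):
    o,M=st()
    pos=o['ee_pos'] if ref is None else np.array(ref)
    if phi is None: phi=np.degrees(np.arctan2(M[1,2],M[0,2]))
    f=np.radians(phi);x=np.array([0,0,-1.]);z=np.array([np.cos(f),np.sin(f),0]);y=np.cross(z,x)
    T=np.stack([x,y,z],1)
    print('shift cm',(M.T@(np.array(p)-pos)/10).round(3),'rot',R.from_matrix(M.T@T).as_rotvec().round(4))
E
python3 -c "
from rel import *
rel((610,-293,110),-25.7)"
```

```text
t 0.10 pos [223.93 582.97 235.98] phi 68.99 tilt [-1.    -0.    -0.001] F [0.55 0.11 0.42] M [0.012 0.037 0.025] w 87.57 q [ 1.185  0.424  1.631 -0.     1.089 -0.019]
shift cm [ 12.694 -67.451 -67.909] rot [ 1.653 -0.001  0.001]
```

Call:
servo_tool --plan '[[[0.5,-2.8,-2.8,0.07,0,0,8.7],[1,-5.6,-5.6,0.14,0,0,8.7],[1.5,-8.4,-8.4,0.21,0,0,8.7],[2,-11.2,-11.2,0.28,0,0,8.7],[2.5,-14,-14,0.35,0,0,8.7],[3,-16.8,-16.8,0.42,0,0,8.7],[3.5,-19.6,-19.6,0.49,0,0,8.7],[4,-22.4,-22.4,0.56,0,0,8.7]]]'

```text
t: 0.77
ee_pos: [353.0, 292.1, 196.4]
orientation: [-0.502, 1.512, 0.502]
ft_force: [0.7, -0.2, -0.0]
width: 87.3
```

```bash
python3 -c "
from rel import *
rel((610,-293,110),-25.7)"
```

```text
t 0.77 pos [353.03 292.13 196.38] phi 36.72 tilt [-1. -0. -0.] F [ 0.69 -0.18 -0.01] M [-0.029  0.001  0.025] w 87.33 q [ 0.665  0.238  2.021 -0.     0.883  0.024]
shift cm [  8.642 -62.266 -14.389] rot [ 1.089 -0.     0.   ]
```

Call:
servo_tool --plan '[[[0.5,-3.9,-0.9,0.068,0,0,8.7],[1,-7.8,-1.8,0.136,0,0,8.7],[1.5,-11.7,-2.7,0.204,0,0,8.7],[2,-15.6,-3.6,0.272,0,0,8.7],[2.5,-19.5,-4.5,0.34,0,0,8.7],[3,-23.4,-5.4,0.408,0,0,8.7],[3.5,-27.3,-6.3,0.476,0,0,8.7],[4,-31.2,-7.2,0.544,0,0,8.7]]]'

```text
t: 1.43
ee_pos: [482.9, -0.8, 156.3]
orientation: [-0.076, 1.57, 0.076]
ft_force: [0.8, -0.1, 0.8]
width: 87.0
```

```bash
python3 -c "
from rel import *
rel((610,-293,110),-25.7)"
```

```text
t 1.43 pos [482.88  -0.8  156.34] phi 5.53 tilt [-1.  0. -0.] F [ 0.82 -0.09  0.84] M [-0.082  0.059 -0.027] w 87.00 q [-0.026  0.338  1.998  0.     0.806 -0.123]
shift cm [  4.63  -30.309   9.841] rot [ 0.545 -0.    -0.   ]
```

Call:
servo_tool --plan '[[[0.6,-3.8,1.2,0.07,0,0,8.7],[1.2,-7.6,2.4,0.14,0,0,8.7],[1.8,-11.4,3.6,0.21,0,0,8.7],[2.4,-15.2,4.9,0.28,0,0,8.7],[3,-19,6.2,0.35,0,0,8.7],[3.6,-22.8,7.4,0.42,0,0,8.7],[4.2,-26.6,8.6,0.49,0,0,8.7],[4.6,-30.1,9.8,0.545,0,0,8.7]]]'

```text
t: 2.1
ee_pos: [610.1, -290.6, 109.5]
orientation: [0.352, 1.543, -0.352]
ft_force: [-0.0, 0.1, -1.1]
width: 86.7
```

```bash
python3 -c "
from rel import *
rel((610,-293,24),-25.7)"
```

```text
t 2.10 pos [ 610.11 -290.62  109.54] phi -25.74 tilt [-1.    -0.    -0.001] F [-0.    0.13 -1.13] M [-0.022  0.091 -0.028] w 86.71 q [-0.462  0.646  1.58  -0.     0.917 -0.013]
shift cm [ 8.554 -0.218  0.104] rot [-0.001 -0.001  0.   ]
```

Call:
servo_tool --plan '[[[2.5,-0.1,0,0,0,0,8.7],[5,-0.1,0,0,0,0,8.7],[7,-0.1,0,0,0,0,8.0],[8.4,-0.1,0,0,0,0,7.0],[8.5,-0.1,0,0,0,0,6.2],[8.5,-0.1,0,0,0,0,5.6]]]'

```text
t: 2.6
ee_pos: [609.3, -289.0, 24.9]
orientation: [0.349, 1.544, -0.349]
ft_force: [-0.3, -0.5, 0.1]
width: 63.8
```

```bash
python3 -c "
from rel import *
rel((610,-293,24),-25.7)
snap('side','s1.png',(278,257,358,337),8)"
```

```text
t 2.60 pos [ 609.27 -288.95   24.88] phi -25.48 tilt [-1.     0.    -0.002] F [-0.32 -0.51  0.06] M [0.007 0.098 0.011] w 63.80 q [-0.46   0.762  1.599 -0.     0.782 -0.016]
shift cm [ 0.087 -0.334  0.24 ] rot [ 0.004 -0.002 -0.   ]
```

View pics/s1.png

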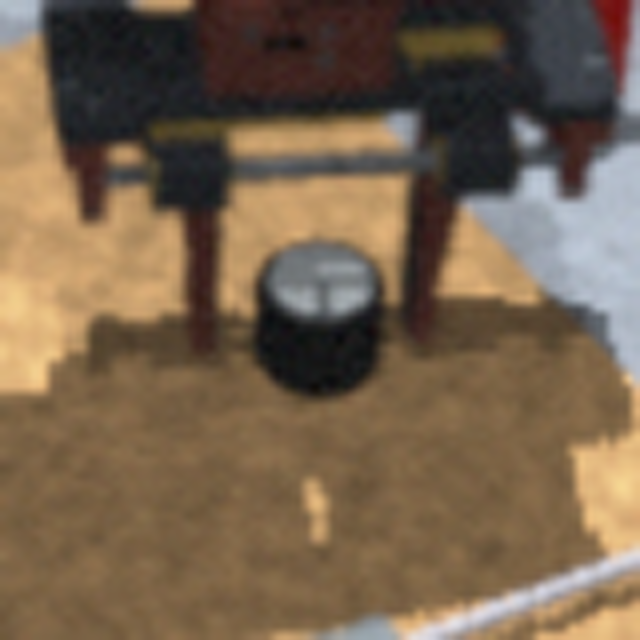

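Call:
servo_tool --plan '[[[0.05,-0.3,0.2,0,0,0,5.6],[0.05,-0.3,0.2,0,0,0,5.6],[0.05,-0.3,0.2,0,0,0,5.6]]]'

```text
t: 2.9
ee_pos: [611.1, -293.5, 26.5]
orientation: [0.349, 1.54, -0.349]
ft_force: [0.2, 0.3, -0.3]
width: 55.9
```

```bash
python3 -c "
from rel import *
rel((610,-293,24),-25.7)
snap('side','s2.png',(278,257,358,337),8)"
```

```text
t 2.90 pos [ 611.08 -293.45   26.52] phi -25.50 tilt [-1.    -0.     0.002] F [ 0.17  0.35 -0.25] M [-0.053  0.085  0.013] w 55.91 q [-0.465  0.762  1.593 -0.     0.784 -0.02 ]
shift cm [ 0.252 -0.006 -0.117] rot [0.004 0.002 0.   ]
```

View pics/s2.png

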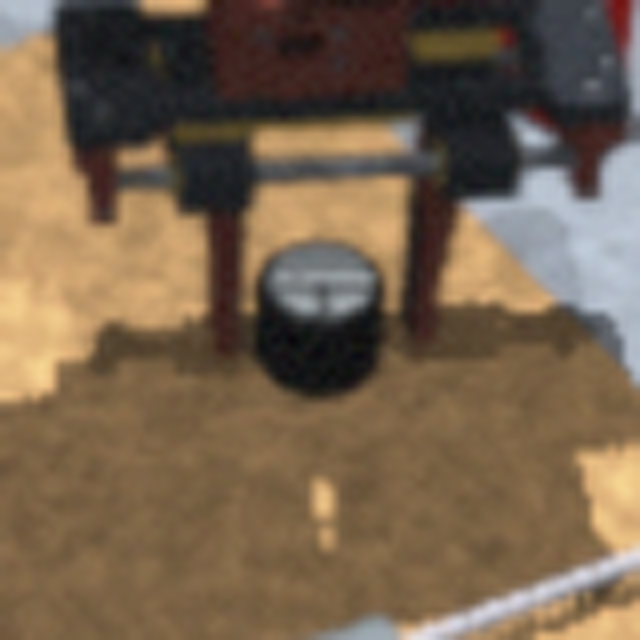

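Call:
servo_tool --plan '[[[0.2,0,-0.1,0,0,0,5.0],[0.2,0,-0.1,0,0,0,4.6],[0.2,0,-0.1,0,0,0,4.2],[0.2,0,-0.1,0,0,0,3.0],[0.2,0,-0.1,0,0,0,3.0],[0.2,0,-0.1,0,0,0,3.0],[0.2,0,-0.1,0,0,0,3.0]]]'

```text
t: 3.53
ee_pos: [609.3, -292.5, 23.2]
orientation: [0.349, 1.543, -0.349]
ft_force: [-0.1, 1.3, 0.3]
width: 42.9
```

```bash
python3 -c "
from rel import *
st()
snap('side','s3.png',(278,257,358,337),8)"
```

```text
t 3.53 pos [ 609.34 -292.48   23.21] phi -25.50 tilt [-1.  0. -0.] F [-0.15  1.26  0.26] M [0.009 0.199 0.011] w 42.94 q [-0.465  0.766  1.597  0.     0.779 -0.02 ]
```

View pics/s3.png

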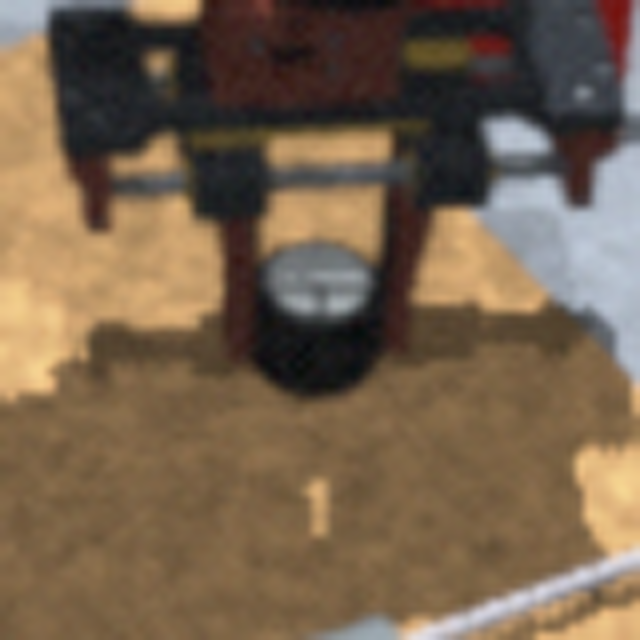

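```bash
python3 -c "
from rel import *
rel((513.5,118,145),13)"
```

```text
t 3.58 pos [ 609.33 -292.47   23.19] phi -25.50 tilt [-1.  0. -0.] F [-0.37  0.01  1.16] M [0.01  0.202 0.006] w 42.66 q [-0.465  0.766  1.597  0.     0.779 -0.02 ]
shift cm [-12.177  32.924 -26.32 ] rot [-0.672 -0.    -0.   ]
```

Lift, then across.

Call:
servo_tool --plan '[[[-2,0,0,0,0,0,3],[-5,0,0,0,0,0,3],[-8.5,0.5,-0.5,0,0,0,3],[-12,2.5,-2,-0.05,0,0,3],[-13.7,5.5,-4.4,-0.11,0,0,3],[-13.7,8.5,-6.8,-0.17,0,0,3],[-13.7,11.5,-9.2,-0.23,0,0,3],[-13.7,14.5,-11.6,-0.29,0,0,3]]]'

```text
t: 4.25
ee_pos: [566.7, -110.4, 160.9]
orientation: [0.12, 1.566, -0.12]
ft_force: [0.9, 0.1, 0.2]
width: 43.2
```

```bash
python3 -c "
from rel import *
rel((513.5,118,145),13)"
```

```text
t 4.25 pos [ 566.69 -110.37  160.91] phi -8.75 tilt [-1.    -0.     0.002] F [0.87 0.11 0.18] M [-0.088  0.046 -0.032] w 43.18 q [-0.213  0.451  1.792  0.     0.897 -0.06 ]
shift cm [ 1.576 21.762 -8.733] rot [-0.38   0.002  0.   ]
```

Call:
servo_tool --plan '[[[0,3.2,-1.3,-0.055,0,0,3],[0,6.4,-2.6,-0.11,0,0,3],[0,9.6,-3.9,-0.165,0,0,3],[0,12.8,-5.2,-0.22,0,0,3],[0.4,16,-6.5,-0.275,0,0,3],[0.8,19,-7.7,-0.33,0,0,3],[1.2,20.8,-8.4,-0.38,0,0,3],[1.5,21.5,-8.7,-0.38,0,0,3]]]'

```text
t: 4.92
ee_pos: [513.6, 116.5, 145.0]
orientation: [-0.18, 1.563, 0.18]
ft_force: [0.2, 0.5, -2.0]
width: 42.6
```

Call:
servo_tool --plan '[[[0,0,0,0,0,0,3],[0,0,0,0,0,0,3],[0,0,0,0,0,0,3]]]'

```text
t: 5.17
ee_pos: [514.8, 113.2, 145.3]
orientation: [-0.175, 1.563, 0.175]
ft_force: [0.2, 0.4, -0.8]
width: 42.6
```

```bash
python3 - <<'E'
from rel import *
from ov import *
st()
snap('side','s4.png');snap('top','t4.png')
o,M=st()
k=o['ee_pos'][:2];z=o['ee_pos'][2]
cs=[(circ(k,21.5,z+13.8),(0,0,255)),(circ(k,21.5,z-20.2),(0,255,0)),(circ((513.5,118),4.2,105),(255,255,0)),(circ((513.5,118),12.5,90),(255,0,255))]
a=overlay('pics/full_t4.png','top',(211,223,251,263),10,cs,'pics/o1.png');b=overlay('pics/full_s4.png','side',(200,175,240,215),10,cs,'pics/o2.png')
cv2.imwrite('pics/o4.png',np.hstack([a,b]))
E
```

```text
t 5.17 pos [514.78 113.17 145.31] phi 12.79 tilt [-1. -0.  0.] F [ 0.23  0.44 -0.84] M [-0.052  0.071 -0.059] w 42.58 q [ 0.194  0.412  1.91  -0.     0.82  -0.029]
t 5.27 pos [514.84 113.   145.36] phi 12.77 tilt [-1. -0.  0.] F [ 0.56  0.37 -0.52] M [-0.026  0.042 -0.03 ] w 42.60 q [ 0.194  0.411  1.91  -0.     0.819 -0.029]
```

View pics/o4.png

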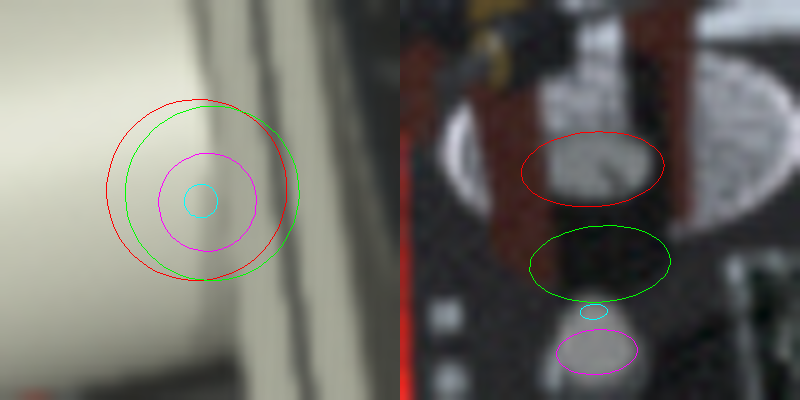

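View pics/s4.png

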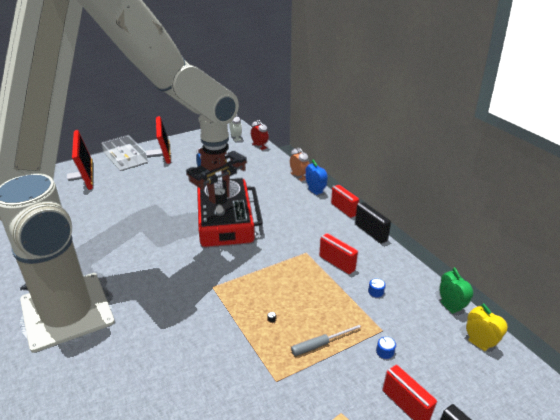

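```bash
python3 - <<'E'
from rel import *
print(at('side',219.3,190.8,159.1)); print(at('side',218.65,204.75,105),at('side',219.3,191.3,159.1))
im=cv2.imread('pics/full_s4.png');cv2.imwrite('pics/c.png',cv2.resize(im[175:220,195:245],None,fx=14,fy=13,interpolation=cv2.INTER_CUBIC))
rel((513.5,118,135),13)
E
```

```text
[517.63  115.099 159.1  ]
[515.022 122.817 105.   ] [516.452 112.465 159.1  ]
t 5.27 pos [514.84 113.   145.36] phi 12.77 tilt [-1. -0.  0.] F [ 0.56  0.37 -0.52] M [-0.026  0.042 -0.03 ] w 42.60 q [ 0.194  0.411  1.91  -0.     0.819 -0.029]
shift cm [ 1.036  0.518 -0.02 ] rot [-0.004  0.     0.   ]
```

View pics/c.png

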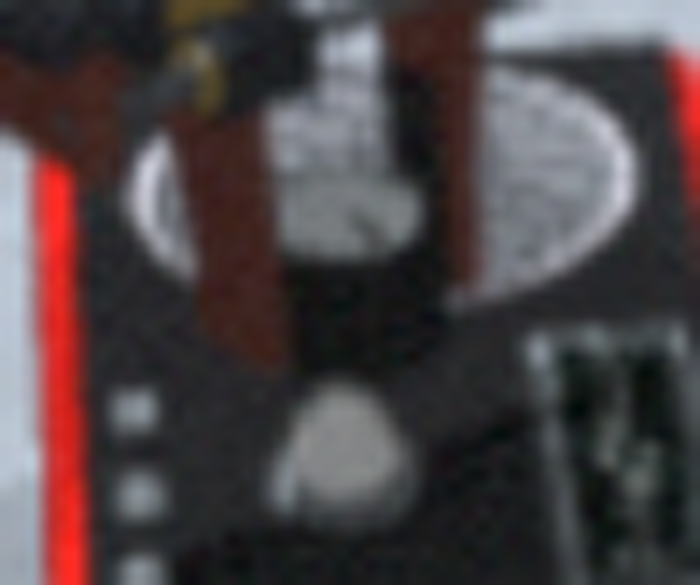

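Call:
servo_tool --plan '[[[0.5,0.3,0,0,0,0,3],[1.0,0.55,0,0,0,0,3],[1.0,0.55,0,0,0,0,3],[1.0,0.55,0,0,0,0,3],[1.0,0.55,0,0,0,0,3]]]'

```text
t: 5.68
ee_pos: [513.0, 119.5, 135.0]
orientation: [-0.177, 1.564, 0.177]
ft_force: [-0.1, -0.2, 0.6]
width: 42.5
```

```bash
python3 - <<'E'
from rel import *
from ov import *
rel((513.7,118.5,128))
snap('side','s5.png')
o=ctrl.get_obs()
k=o['ee_pos'][:2];z=o['ee_pos'][2]
cs=[(circ(k,21.5,z+13.8),(0,0,255)),(circ(k,21.5,z-20.2),(0,255,0))]
b=overlay('pics/full_s5.png','side',(195,175,245,215),15,cs,'pics/o5.png')
E
```

```text
t 5.68 pos [513.02 119.48 135.  ] phi 12.89 tilt [-1. -0. -0.] F [-0.12 -0.16  0.61] M [-0.038  0.023  0.047] w 42.54 q [ 0.206  0.428  1.916 -0.     0.798 -0.019]
shift cm [ 0.7   -0.11   0.045] rot [ 0. -0.  0.]
```

View pics/o5.png

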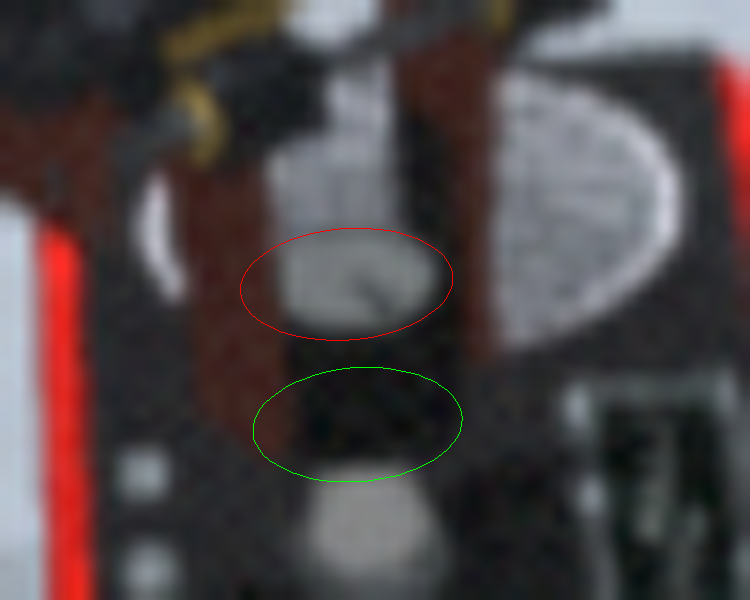

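Call:
servo_tool --plan '[[[0.4,-0.1,0.05,0,0,0,3],[0.8,-0.1,0.05,0,0,0,3],[1.1,-0.1,0.05,0,0,0,3],[1.3,-0.1,0.05,0,0,0,3],[1.4,-0.1,0.05,0,0,0,3],[1.4,-0.1,0.05,0,0,0,3]]]'

```text
t: 6.23
ee_pos: [513.6, 118.6, 120.8]
orientation: [-0.177, 1.564, 0.177]
ft_force: [-0.4, -0.1, -0.7]
width: 42.8
```

```bash
python3 -c "
from rel import *
rel((514,118.2,118))"
```

```text
t 6.23 pos [513.58 118.63 120.81] phi 12.89 tilt [-1.     0.    -0.001] F [-0.39 -0.12 -0.72] M [-0.043  0.025  0.038] w 42.78 q [ 0.204  0.452  1.921 -0.     0.769 -0.021]
shift cm [ 0.281 -0.051  0.031] rot [-0.    -0.001 -0.   ]
```

Call:
servo_tool --plan '[[[0.1,0,0,0,0,0,3],[0.2,0,0,0,0,0,3],[0.3,0,0,0,0,0,3],[0.3,0,0,0,0,0,3]]]'

```text
t: 6.57
ee_pos: [513.7, 118.7, 118.1]
orientation: [-0.177, 1.564, 0.177]
ft_force: [0.5, -0.2, -1.2]
width: 42.9
```

```bash
python3 -c "
from rel import *
st()"
```

```text
t 6.57 pos [513.74 118.67 118.06] phi 12.89 tilt [-1.  0. -0.] F [ 0.51 -0.17 -1.18] M [-0.051  0.007 -0.042] w 42.90 q [ 0.204  0.457  1.922 -0.     0.763 -0.021]
```

Call:
servo_tool --plan '[[[0.05,0,0,0,0,0,3],[0.1,0,0,0,0,0,3],[0.15,0,0,0,0,0,3],[0.15,0,0,0,0,0,3]]]'

```text
t: 6.9
ee_pos: [513.9, 118.7, 116.7]
orientation: [-0.177, 1.563, 0.177]
ft_force: [-0.5, 0.2, 1.2]
width: 42.7
```

```bash
python3 -c "
from rel import *
st()"
```

```text
t 6.90 pos [513.86 118.69 116.74] phi 12.89 tilt [-1.  0.  0.] F [-0.48  0.16  1.23] M [-0.045  0.044  0.024] w 42.73 q [ 0.204  0.459  1.923  0.     0.76  -0.021]
```

Call:
servo_tool --plan '[[[0.05,0,0,0,0,0,3],[0.1,0,0,0,0,0,3],[0.1,0,0,0,0,0,3]]]'

```text
t: 7.15
ee_pos: [513.5, 118.8, 115.5]
orientation: [-0.176, 1.564, 0.177]
ft_force: [0.1, 1.3, -0.4]
width: 42.7
```

```bash
python3 -c "
from rel import *
st()"
```

```text
t 7.15 pos [513.5  118.75 115.53] phi 12.88 tilt [-1.     0.    -0.001] F [ 0.14  1.34 -0.35] M [ 0.177  0.212 -0.028] w 42.72 q [ 0.205  0.461  1.924  0.     0.758 -0.021]
```

Call:
servo_tool --plan '[[[0.05,0,0,0,0,0,3],[0.1,0,0,0,0,0,3],[0.1,0,0,0,0,0,3]]]'

```text
t: 7.4
ee_pos: [513.4, 118.7, 114.4]
orientation: [-0.176, 1.564, 0.177]
ft_force: [-2.1, 2.1, -0.9]
width: 43.1
```

```bash
python3 -c "
from rel import *
st()"
```

```text
t 7.40 pos [513.44 118.74 114.4 ] phi 12.89 tilt [-1.     0.    -0.001] F [-2.07  2.08 -0.93] M [ 0.252  0.277 -0.028] w 43.09 q [ 0.205  0.463  1.924  0.     0.756 -0.021]
```

Call:
servo_tool --plan '[[[0,0.03,-0.02,0,0,0,3],[0.05,0.05,-0.04,0,0,0,3],[0.1,0.05,-0.04,0,0,0,3],[0.1,0.05,-0.04,0,0,0,3]]]'

```text
t: 7.73
ee_pos: [513.3, 119.0, 113.6]
orientation: [-0.177, 1.564, 0.177]
ft_force: [-1.6, 1.4, -0.5]
width: 42.4
```

```bash
python3 -c "
from rel import *
st()
snap('side','s6.png',(195,175,245,215),15)"
```

```text
t 7.73 pos [513.3  119.01 113.61] phi 12.90 tilt [-1. -0. -0.] F [-1.58  1.43 -0.55] M [0.055 0.189 0.011] w 42.44 q [ 0.205  0.464  1.925 -0.     0.753 -0.02 ]
```

View pics/s6.png

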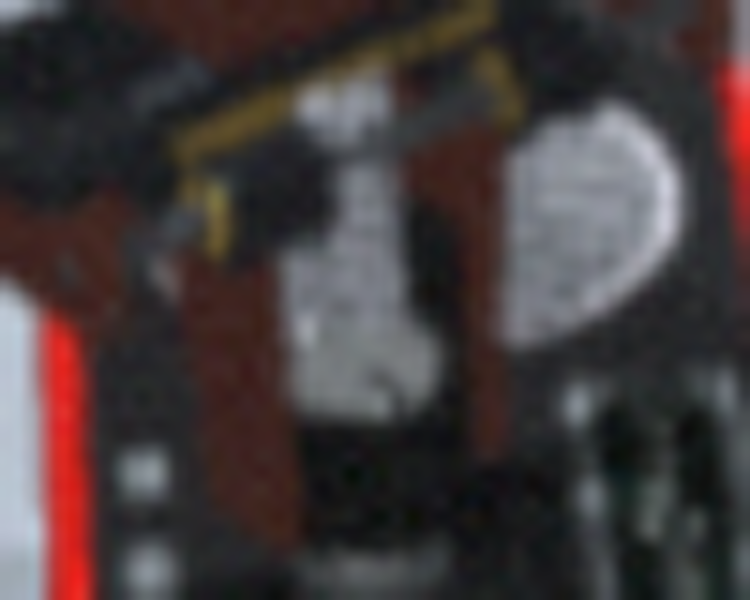

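```bash
python3 - <<'E'
from rel import *
from ov import *
for z in (134,131,127.4,124):
  p=proj('side',circ((513.5,118.5),19,z));print(z,'bottom',((p[:,1].max()-175+.5)*15).round(0),'right',((p[:,0].max()-195+.5)*15).round(0))
p=proj('side',circ((513.0,119.5),19,148.8));print('s5',((p[:,1].max()-175+.5)*15).round(0),((p[:,0].max()-195+.5)*15).round(0))
a=cv2.imread('pics/full_s5.png');b=cv2.imread('pics/full_s6.png')
c=lambda im:cv2.resize(im[170:222,192:244],None,fx=7.7,fy=11.5,interpolation=cv2.INTER_CUBIC)
cv2.imwrite('pics/cmp.png',np.hstack([c(a),c(b)]))
E
```

```text
134 bottom 398.0 right 448.0
131 bottom 410.0 right 449.0
127.4 bottom 425.0 right 450.0
124 bottom 439.0 right 451.0
s5 334.0 439.0
```

View pics/cmp.png

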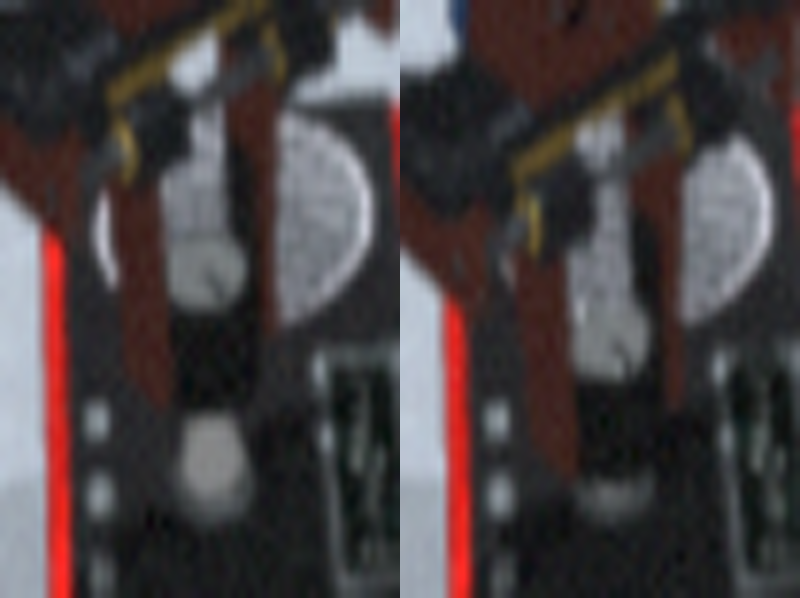

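Call:
servo_tool --plan '[[[0.05,0.02,-0.02,0,0,0,3],[0.1,0.03,-0.03,0,0,0,3],[0.15,0.03,-0.03,0,0,0,3],[0.2,0.03,-0.03,0,0,0,3],[0.2,0.03,-0.03,0,0,0,3]]]'

```text
t: 8.2
ee_pos: [513.1, 119.2, 111.6]
orientation: [-0.177, 1.563, 0.177]
ft_force: [0.2, -0.6, -1.5]
width: 42.7
```

```bash
python3 -c "
from rel import *
st()
snap('side','s7.png',(195,175,245,215),15)"
```

```text
t 8.20 pos [513.07 119.22 111.62] phi 12.89 tilt [-1. -0.  0.] F [ 0.19 -0.61 -1.54] M [-0.121 -0.031  0.014] w 42.72 q [ 0.206  0.467  1.926 -0.     0.748 -0.019]
```

View pics/s7.png

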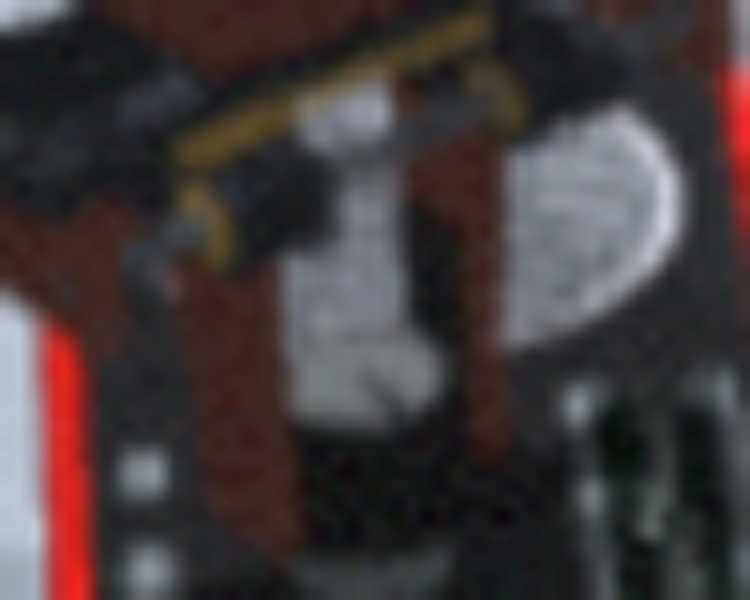

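Call:
servo_tool --plan '[[[0.1,0,0,0,0,0,3],[0.2,0,0,0,0,0,3],[0.3,0,0,0,0,0,3],[0.3,0,0,0,0,0,3],[0.3,0,0,0,0,0,3]]]'

```text
t: 8.67
ee_pos: [513.0, 119.3, 108.6]
orientation: [-0.177, 1.563, 0.177]
ft_force: [0.6, -0.1, -0.7]
width: 42.7
```

```bash
python3 -c "
from rel import *
st()"
```

```text
t 8.67 pos [513.02 119.26 108.61] phi 12.89 tilt [-1. -0.  0.] F [ 0.55 -0.12 -0.69] M [-0.201 -0.077 -0.047] w 42.70 q [ 0.206  0.472  1.928 -0.     0.742 -0.019]
```

Call:
servo_tool --plan '[[[0.1,0,0,0,0,0,3],[0.15,0,0,0,0,0,3],[0.2,0,0,0,0,0,3],[0.2,0,0,0,0,0,3]]]'

```text
t: 9.0
ee_pos: [513.1, 119.3, 106.9]
orientation: [-0.177, 1.563, 0.177]
ft_force: [0.0, -0.7, 4.3]
width: 42.7
```

```bash
python3 -c "
from rel import *
st()
snap('side','s8.png',(195,175,245,215),15)"
```

```text
t 9.00 pos [513.06 119.27 106.92] phi 12.89 tilt [-1. -0.  0.] F [ 0.03 -0.73  4.26] M [-0.267  0.123 -0.011] w 42.71 q [ 0.206  0.475  1.928 -0.     0.739 -0.019]
```

View pics/s8.png

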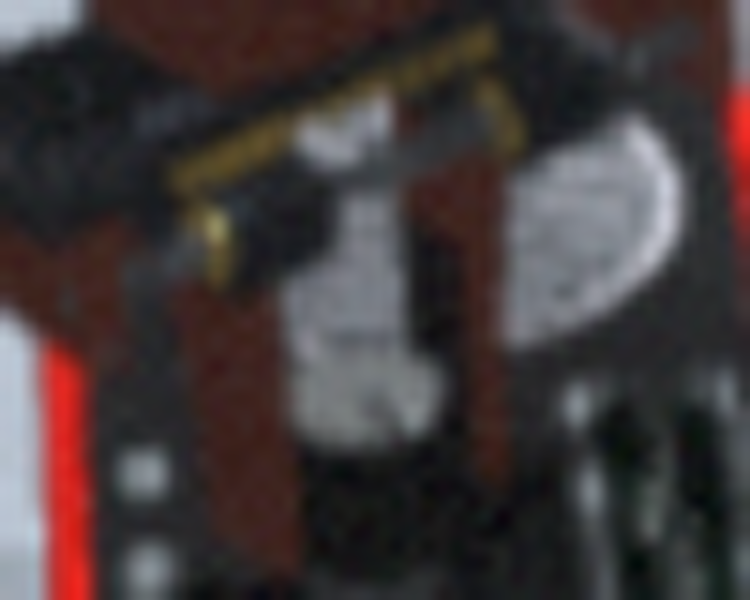

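Call:
servo_tool --plan '[[[0.1,0,0,0,0,0,3],[0.2,0,0,0,0,0,3],[0.3,0,0,0,0,0,3],[0.35,0,0,0,0,0,3],[0.35,0,0,0,0,0,3],[0.35,0,0,0,0,0,3]]]'

```text
t: 9.55
ee_pos: [513.1, 119.3, 103.7]
orientation: [-0.177, 1.563, 0.177]
ft_force: [-1.1, -1.4, 8.9]
width: 42.6
```

```bash
python3 -c "
from rel import *
st()"
```

```text
t 9.55 pos [513.08 119.29 103.66] phi 12.89 tilt [-1. -0.  0.] F [-1.1  -1.42  8.89] M [-0.308  0.296 -0.032] w 42.63 q [ 0.206  0.48   1.929 -0.     0.732 -0.019]
```

Call:
servo_tool --plan '[[[0.05,0,0,0,0,0,3],[0.1,0,0,0,0,0,3],[0.13,0,0,0,0,0,3],[0.13,0,0,0,0,0,3],[0.13,0,0,0,0,0,3]]]'

```text
t: 9.97
ee_pos: [513.1, 119.3, 102.9]
orientation: [-0.177, 1.563, 0.177]
ft_force: [-2.8, -2.0, 13.1]
width: 42.9
```

```bash
python3 -c "
from rel import *
st()"
```

```text
t 9.97 pos [513.14 119.31 102.88] phi 12.89 tilt [-1.    -0.     0.001] F [-2.82 -1.95 13.11] M [-0.426  0.595 -0.048] w 42.94 q [ 0.206  0.482  1.93  -0.     0.73  -0.019]
```

Call:
servo_tool --plan '[[[0.03,0,0,0,0,0,3],[0.03,0,0,0,0,0,3],[0.03,0,0,0,0,0,3],[0.03,0,0,0,0,0,3],[0.03,0,0,0,0,0,3],[0.03,0,0,0,0,0,3]]]'

```text
t: 10.47
ee_pos: [513.2, 119.3, 102.8]
orientation: [-0.177, 1.563, 0.177]
ft_force: [-3.8, -1.7, 16.3]
width: 42.5
```

```bash
python3 -c "
from rel import *
from ov import *
st()
snap('side','s9.png')
cs=[(circ((513.5,118.5),21.5,117),(0,0,255)),(circ((513.5,118.5),21.5,83),(0,255,0))]
overlay('pics/full_s9.png','side',(195,175,245,220),13,cs,'pics/o9.png')"
```

```text
t 10.47 pos [513.18 119.31 102.81] phi 12.89 tilt [-1.    -0.     0.001] F [-3.77 -1.69 16.3 ] M [-0.468  0.725 -0.069] w 42.47 q [ 0.206  0.482  1.93  -0.     0.729 -0.019]
```

View pics/o9.png

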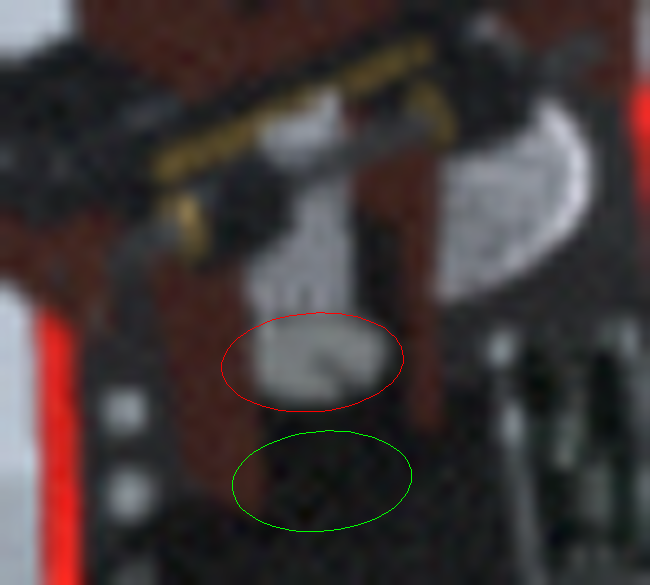

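View pics/s9.png

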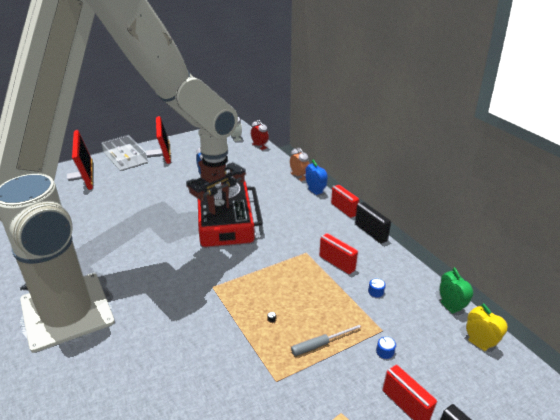

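```bash
python3 -c "
from rel import *
st();print(ctrl.close_job())"
```

```text
t 10.52 pos [513.15 119.32 102.8 ] phi 12.89 tilt [-1.    -0.     0.001] F [-4.39 -2.07 16.76] M [-0.428  0.766 -0.026] w 42.43 q [ 0.206  0.482  1.93  -0.     0.729 -0.019]
the job is handed in; nothing more can be done
None
```

The big knob is on the radio's shaft, fully home on its shoulder. I handed the job in at 10.5 s with the gripper still holding the knob pressed in.

- **Meshing:** I carried the knob over with its angle set to suit the arm, and the splines happened to be within play. It slid the full 10 mm past the rib ends with almost no vertical force, so I did no turning search. I did not check the mesh by twisting the knob afterwards.
- **Fully home:** The tool met the shoulder at 106.9 mm, against the 107.2 mm I had worked out. The side picture also showed the knob top at about the right height.
- **Pressed in:** Pushing in took 4.1 mm of travel. The force rose to about 9 N on the spring, then to 16–17 N at the hard stop. The position held steady, and the last picture matches the knob home and pressed in.
- **Checks that disagreed:** My estimates of the shaft's position differed by 2–5 mm between cameras at first. I settled it by comparing the held knob with the shaft in the side view. A side force of about 3 N while sliding down called for a 0.6 mm shift. About 5 N of side force remained in the final press.
- **Bystanders:** The arm did not go near the small knob, screwdriver, alarm clock or pocket radio. In the last side picture I saw no change in them, though the arm was in front of part of the clock area.

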